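# Put the gauge-office vise into float

### The arm

A 6-joint arm with a two-finger parallel gripper is mounted at the origin on the work surface. World frame = base frame: x ahead of the robot, y to its left, z up, the work surface at z = 0. Lengths are in mm, angles in degrees, forces in N, time in s.
With the tool pointing down it reaches from about 350 to 850 mm from the base axis. Payload 8.1 kg.
Tool frame: the origin (TCP) lies on the centre line of the jaws, within the pads' length; the fingertips stand r.tip_extent ahead of it and the grasp point (between the pads) lies 8 mm behind it (r.tip_extent is the distance from the TCP to the fingertips, in mm); z points along the fingers, y is the direction in which the jaws open and shut (so a half turn about z gives the same grasp; the last joint's range is limited). The gripper opens to 85 mm and grips with 20 to 120 N. Pads are 22 mm wide; open, the fingers measure 114 mm over their backs; the gripper's body (76 mm by 85 mm) begins 54 mm behind the grasp point. The pads swing forward as they close: fully open they stand 13 mm farther back than shut.
Start: joints at [-71.184, 7.471, 85.268, -0, 87.261, -4.893], TCP at [241.275, -549.356, 242.292] pointing down, gripper open.
Joint ranges: [-169.43, 169.43], [-51.17, 129.36], [1.28, 143.12], [-76.62, 256.62], [0, 156.53], [-152.29, 152.29]. Speed limits (degrees/s): [136.94, 136.94, 159.86, 180, 180, 180].

### API

Orientations are given as [roll, pitch, yaw] about the fixed x, y, z axes, in that order (R = Rz(yaw) Ry(pitch) Rx(roll)).
In Python, from bench import sense, optics, hand_in, spotter, r gives the robot as it stands.
- The arm moves only by the tool apply_moves, never from a script. Its argument "series" is a list of rows, each a list of 3 entries, a list of its own where there are three numbers: the opening, from 0 (shut) to 1 (fully open), then the shift along the world's x, y, z in m, then the turn about the world's z in rad. In form: [[grip, [x, y, z], turn], ...]. A call has 1 to 5 rows; each row is the pose to reach, as a shift and turn from the pose measured when the call began; what a row does not reach only later rows make up. A row lasts 1/8 s, in which the tool goes at most 62.5 mm and 10.7 degrees, less where a joint would pass 70% of its speed; a pose out of reach is approached as far as the arm can. A call with a gripper value outside its range is refused whole. The fingers move at their own pace and stop on an object; "grip_force" is the grip in N (left out, the last holds). Time passes only in rows, so rows that repeat a pose let the fingers close. It gives the time, the measured TCP pose, the force and the opening at its end, in the units of the state.
- sense(): the state, without advancing time (a new reading comes with each control period).
- optics.snapshot(name): name is "scene" or "top" or "wrist"; returns a dict with "color" (420x560x3 uint8, blue, green, red), "intrinsics" (3x3 intrinsics, pixels), "rvec" (rotation vector, rad) and "tvec" (3), from world to camera coordinates, as OpenCV has them. Camera axes: x right, y down, z forward; pixel columns grow to the right and rows downward; lengths in mm; the calibration is good to about 2 mm. A picture is of the moment at which its call begins. There is no depth.
- hand_in(): hands the job in, once; it reports no verdict.
Trained networks look in a picture, given as the dict that the camera call returned (one of the last four; its "shot" number tells which), for a name from the list of things; names that differ only in an ending like _2 or _b are one class to them, and where a whole thing is asked for, a point or a joint stands for the part that bears it (a point fixed in the world has none). Each returns a list of dicts, best first, with "p" (0 to 1); they miss things now and then, are a little off and sometimes report something else, mostly with a low value. They report only what shows in the picture. A call takes as long as a camera call. They do not tell look-alikes from the thing itself.
- spotter.search_frame(picture, query): "xyz" ([x, y, z] in mm, in the coordinates of the camera as it stood for that picture, good to about 4 mm: the middle of the surface that is visible of it).
- spotter.masks_of(picture, query): "mask" (420x560 bool, what is visible of it).
The state is a dict: "time": time; "joint_pos": joint angles; "qd": joint speeds; "joint_efforts": joint torques, N m; "tool_pos": TCP position; "tcp_rot": TCP orientation; "ft_force": force on the tool from outside, world axes, zero at the start; "wrist_torque": the same for the moment, N m; "finger_gap": finger opening in mm.
Only numpy, scipy, OpenCV 4.12 (cv2) and the standard library are available. Lean on these libraries where they do the work, as an engineer would, in place of code of your own. Each camera call takes 0.05 s, during which the arm holds its last target.

### The job

The brass blank has to be able to align itself, so put the hydraulic vise into float: push its red-knobbed valve lever away from the robot, past the stiff detent, until it drops into the float notch at the far end, and leave it there with the gripper clear. The black-knobbed lever works the bench lift: leave it as it is.

Things in the scene. Friction and masses are not known exactly. Their poses are not given: they have to be found in the camera images.
- vise_lever (a joint): Red-knobbed lever's angle, rad, about the valve's y axis. 0: leans 0.50 rad from vertical to the valve's -x (robot's side); grows as the knob swings to +x; starts 0 to 0.22; float notch and end stop at 0.93. About 2 to 3 N at the knob moves it at first; from 0.40 a sprung detent resists with up to 14 N. Released before its crest at 0.70 it springs back; past 0.75 it snaps into the notch by itself.
- vise_knob (a point): Centre of the red ball knob, 36 mm in diameter, on a 12 mm steel rod, 140 mm from the lever's hinge. The point's z axis points along the rod, away from the hinge. The knob swings in the valve's x-z plane, its centre 184 to 202 mm above the bench; nothing but its own valve stands within 80 mm of it.
- vise_valve: Fixed grey valve, flange 150 x 100 x 12 mm, casting 110 x 64 mm up to 62 mm high, two steel quadrant discs up to 114 mm high with the lever between them, float notch between white teeth on the far side. Origin: centre of the underside, 62 mm below the hinge. z up; its x axis is the push direction, away from the robot, turned up to 0.35 rad. A twin valve stands beside it, left or right.
- lift_knob (a point): Centre of the black 36 mm ball knob on the twin valve's lever (the bench lift), same build and sizes, at least 150 mm from the red knob. To be left where it is.
Things that resemble listed ones, but are neither listed nor needed, are in the scene too. What is shaped like the vise_valve but pink is not meant.

How it is judged:
By the outcome, as a careful person would: the job done as asked, in the order asked, and still so for the second after the job is handed in, with the robot touching nothing.
It also fails if it takes over 30 s, if anything falls off the work surface, if the arm or the gripper's body presses on something with over 40 N, if the wrist force passes 120 N, or if a joint passes its speed limit or range.

## Working session

There is one attempt and no reset: what is moved stays moved. The work goes in short steps, Python scripts to look and compute and a tool call to move; the robot and the scene stay as the last step left them, time stands still between calls to the robot, and variables do not carry over. Pictures are saved under pics/ and viewed, and the job is handed in when it is done.

Besides the shell and the picture viewer there is one more tool, called after "Emit:" in YAML: its name, and indented under it one key for each argument. apply_moves: Moves the arm, as the interface text tells. Its arguments: {"type":"object","properties":{"series":{"type":"array"},"grip_force":{"type":"number"}},"required":["series"]}

```bash
mkdir -p pics; cat > h.py <<'E'
import numpy as np,cv2
from bench import sense,optics,hand_in,spotter,r
def toworld(p,xyz):
    R,_=cv2.Rodrigues(np.array(p["rvec"],float)); return R.T@(np.array(xyz,float)-np.array(p["tvec"],float).ravel())
def pix(p,w):
    q,_=cv2.projectPoints(np.array(w,float).reshape(-1,1,3),np.array(p["rvec"],float),np.array(p["tvec"],float),np.array(p["intrinsics"],float),None); return q.reshape(-1,2)
E
python3 - <<'E'
from h import *
s=sense();print(s["time"],s["tool_pos"],s["tcp_rot"],s["finger_gap"],r.tip_extent)
for n in ["scene","top"]:
    p=optics.snapshot(n);cv2.imwrite(f"pics/{n}0.png",p["color"])
    for q in ["vise_knob","vise_valve","lift_knob"]:
        for d in spotter.search_frame(p,q):
            w=toworld(p,d["xyz"]);print(n,q,round(d["p"],2),w.round(0),pix(p,w).round(0))
E
```

```text
0.0 [ 241.09317428 -548.84653164  241.23154997] [-1.79893200e+02 -6.39529677e-03  2.37089023e+01] 85.37855341823601 11.0
scene vise_knob 0.77 [ 264. -212.  172.] [[192. 113.]]
scene vise_knob 0.68 [ 499. -137.  173.] [[188. 214.]]
scene vise_valve 0.94 [ 564. -122.   61.] [[194. 296.]]
scene vise_valve 0.8 [ 328. -214.   63.] [[188. 181.]]
scene lift_knob 0.64 [543. 188. 166.] [[414. 281.]]
scene lift_knob 0.6 [ 562. -123.   57.] [[194. 295.]]
top vise_knob 0.88 [ 488. -132.  199.] [[335. 176.]]
top vise_knob 0.62 [ 258. -211.  194.] [[382. 294.]]
top vise_valve 0.84 [ 312. -216.   59.] [[368. 265.]]
top vise_valve 0.57 [ 527. -134.   59.] [[327. 174.]]
top lift_knob 0.74 [524. 193. 206.] [[171. 163.]]
```

View pics/scene0.png

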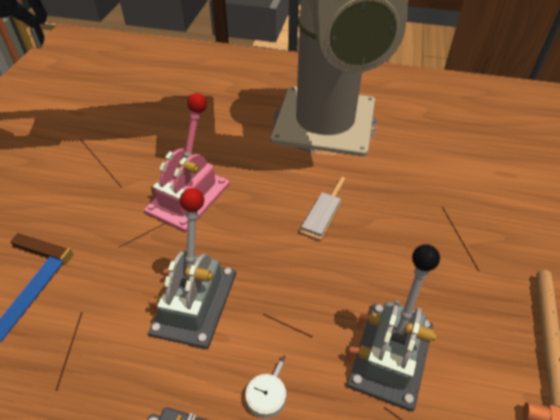

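View pics/top0.png

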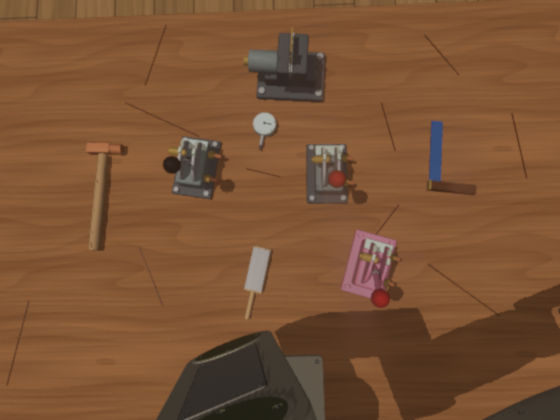

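The scene view shows a red knob on the grey valve at (192,200), a red knob on the pink decoy at (197,103), and a black lift knob at (426,258). In the top view they are at (337,178), (380,297) and (171,164). I choose the grey valve's red knob. Next is a close crop to check it and measure it precisely.

```bash
python3 - <<'E'
from h import *
from scipy.optimize import least_squares
obs=[]
for n,c in [("scene",(192,200)),("top",(337,178))]:
    p=optics.snapshot(n);im=p["color"]
    hsv=cv2.cvtColor(im,cv2.COLOR_BGR2HSV)
    m=(((hsv[...,0]<6)|(hsv[...,0]>174))&(hsv[...,1]>200)&(hsv[...,2]>60)).astype(np.uint8)
    k,l,st,ce=cv2.connectedComponentsWithStats(m)
    i=min(range(1,k),key=lambda i:np.hypot(*(ce[i]-c))+(1000 if st[i][4]<50 else 0))
    cn,_=cv2.findContours((l==i).astype(np.uint8),0,2)
    (x,y),rad=cv2.minEnclosingCircle(cn[0]);print(n,ce[i],(x,y),rad,st[i])
    obs.append((p,np.array([x,y])))
    if n=="scene": crop=im[170:360,120:270]
    else: crop=im[130:215,290:365]
    cv2.imwrite(f"pics/crop_{n}.png",cv2.resize(crop,None,fx=590/crop.shape[0],fy=590/crop.shape[0],interpolation=cv2.INTER_CUBIC))
    for d in spotter.masks_of(p,"vise_valve"):
        mm=d["mask"].astype(np.uint8);print(round(d["p"],2),cv2.minAreaRect(cv2.findNonZero(mm)))
f=lambda w:np.concatenate([pix(p,w)[0]-o for p,o in obs])
s=least_squares(f,[490,-135,190]);print(s.x,s.fun)
print([ (p["tvec"],p["intrinsics"][0][0]) for p,_ in obs])
E
```

```text
scene [191.55742297 199.33053221] (191.26470947265625, 199.08824157714844) 10.98491096496582 [181 189  22  22 357]
0.71 ((198.1560821533203, 165.74258422851562), (69.20215606689453, 132.7819061279297), 22.954086303710938)
0.63 ((197.4168701171875, 269.2548828125), (75.99745178222656, 154.803466796875), 16.090816497802734)Traceback (most recent call last):
  File "<stdin>", line 9, in <module>
ValueError: min() iterable argument is empty
```

View pics/crop_scene.png

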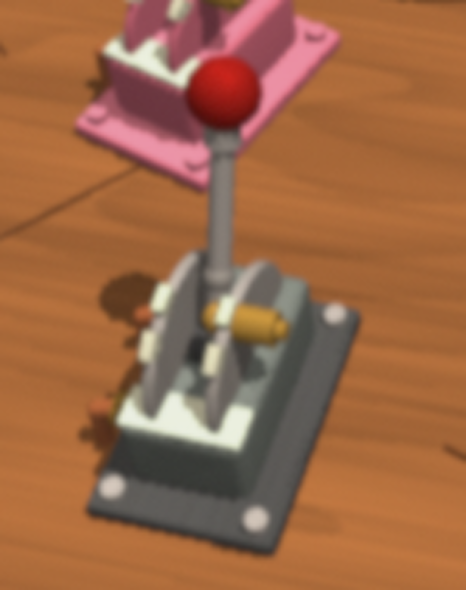

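The crop confirms a red ball on the dark-grey valve, with the white float-notch teeth on its far side. The top view is darker, so I'll loosen the colour threshold there.

```bash
python3 - <<'E'
from h import *
from scipy.optimize import least_squares
obs=[]
for n,c in [("scene",(192,200)),("top",(337,178))]:
    p=optics.snapshot(n);im=p["color"]
    hsv=cv2.cvtColor(im,cv2.COLOR_BGR2HSV)
    if n=="top": print(hsv[172:184:3,337])
    m=(((hsv[...,0]<5)|(hsv[...,0]>174))&(hsv[...,1]>170)&(hsv[...,2]>40)).astype(np.uint8)
    k,l,st,ce=cv2.connectedComponentsWithStats(m)
    i=min([i for i in range(1,k) if st[i][4]>50],key=lambda i:np.hypot(*(ce[i]-c)))
    cn,_=cv2.findContours((l==i).astype(np.uint8),0,2)
    (x,y),rad=cv2.minEnclosingCircle(cn[0]);print(n,ce[i],(x,y),rad,st[i])
    obs.append((p,np.array([x,y])))
    if n=="top":
        crop=im[130:215,290:365]
        cv2.imwrite(f"pics/crop_{n}.png",cv2.resize(crop,None,fx=7,fy=7,interpolation=cv2.INTER_CUBIC))
f=lambda w:np.concatenate([pix(p,w)[0]-o for p,o in obs])
s=least_squares(f,[490,-135,190]);print(s.x,s.fun)
import pickle;pickle.dump([p for p,_ in obs],open("p.pkl","wb"))
E
```

```text
scene [191.52696078 199.28676471] (191.31080627441406, 198.854736328125) 11.74008846282959 [180 188  23  23 408]
[[  5 172 123]
 [  4 177 137]
 [  4 178 143]
 [  4 178 135]]
top [337.67307692 178.17307692] (338.0, 178.5) 5.2202534675598145 [333 175  11   8  52]
[ 484.29711153 -137.12667095  189.7499729 ] [-0.93044894 -0.09108673 -1.23418015  0.40472132]
```

View pics/crop_top.png

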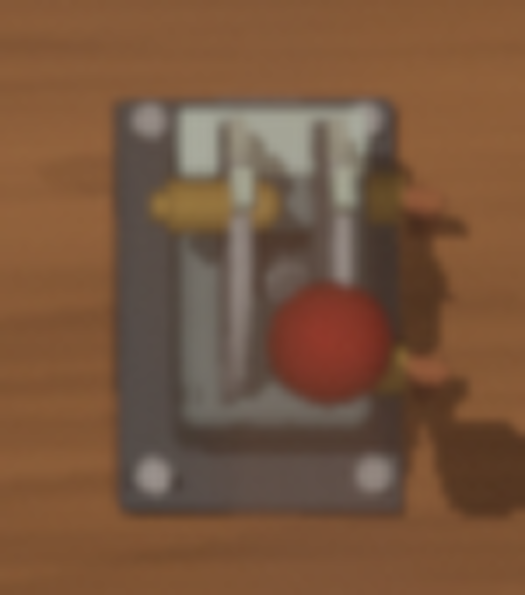

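```bash
cat > m.py <<'E'
from h import *
from scipy.optimize import least_squares
import pickle
P=pickle.load(open("p.pkl","rb"))
def bp(p,uv,z):
    R,_=cv2.Rodrigues(np.array(p["rvec"],float));C=-R.T@np.array(p["tvec"],float).ravel()
    d=R.T@np.linalg.inv(np.array(p["intrinsics"]))@np.array([*uv,1.]);return C+d*(z-C[2])/d[2]
E
python3 - <<'E'
from m import *
g=lambda c:np.array(c)/7.-.43+np.array([290,130])
B=[bp(P[1],g(c),14) for c in [(149,120),(370,118),(153,475),(374,475)]]
C=[bp(P[1],g(c),12) for c in [(116,100),(393,100),(121,513),(402,512)]]
def gs(c):
    s=590/190;return np.array(c)/s-.34+np.array([120,170])
S=[bp(P[0],gs(c),14) for c in [(255,519),(112,487),(335,313)]]
for X in (B,C):
    X=np.array(X);v=(X[0]+X[1]-X[2]-X[3])/2;w=(X[0]+X[2]-X[1]-X[3])/2
    print(X.mean(0),np.linalg.norm(v),np.linalg.norm(w),np.arctan2(v[1],v[0]),np.arctan2(-w[0],w[1]))
S=np.array(S);print(S.round(1)); v=S[0]-S[2];print(np.linalg.norm(v),np.arctan2(v[1],v[0])); w=S[0]-S[1];print(np.linalg.norm(w),np.arctan2(-w[0],w[1]),((S[1]+S[2])/2))
o=[np.array([191.3,199.]),np.array([337.2,178.4])]
f=lambda w:np.concatenate([pix(p,w)[0]-q for p,q in zip(P,o)])
s=least_squares(f,[490,-135,190]);print(s.x,s.fun)
E
```

```text
[ 542.9708993  -139.19540318   14.        ] 128.75560190806198 77.60841877819374 -0.03315583831015299 -0.026598798480089874
[ 540.37262023 -138.02826656   12.        ] 149.36956861402453 98.13458913501721 -0.027374653742100352 -0.02942947803787352
[[ 605.6 -101.1   14. ]
 [ 603.6 -176.9   14. ]
 [ 476.6  -97.1   14. ]]
129.04281573738416 -0.03046608277815833
75.8511813559621 -0.026128858749280334 [ 540.06993314 -137.02447397   14.        ]
[ 484.76853607 -136.42692638  190.01016084] [-0.58730126 -0.05734513 -0.77957076  0.25529618]
```

Measured: valve centre (540.5, -138), yaw about -0.029 rad. The knob is at (485, -136.4, 190), which is 0.41 rad of lean and a lever angle of about 0.09, consistent with the geometry. I'll push with shut fingers, approaching from the robot's side.

Emit:
apply_moves:
  series:
    - [0,[0.01,0.02,0.05],-0.15]
    - [0,[0.03,0.07,0.06],-0.3]
    - [0,[0.055,0.125,0.06],-0.443]
    - [0,[0.08,0.18,0.06],-0.443]
    - [0,[0.105,0.235,0.06],-0.443]

```text
time: 1.27
tool_pos: [346.7, -312.7, 302.6]
tcp_rot: [180.0, -0.0, -1.7]
ft_force: [0.2, 0.2, 0.8]
finger_gap: -0.2
```

Emit:
apply_moves:
  series:
    - [0,[0.02,0.055,0.0],0]
    - [0,[0.045,0.11,0.0],0]
    - [0,[0.07,0.165,-0.01],0]
    - [0,[0.078,0.178,-0.06],0]
    - [0,[0.078,0.178,-0.09],0]

```text
time: 1.9
tool_pos: [424.7, -132.8, 210.6]
tcp_rot: [-180.0, 0.0, -1.5]
ft_force: [-0.4, -0.2, 0.2]
finger_gap: 0.2
```

```bash
python3 - <<'E'
from h import *
for n in ["scene","wrist"]:
    p=optics.snapshot(n);cv2.imwrite(f"pics/{n}1.png",p["color"])
print(sense()["tool_pos"])
E
```

```text
[ 422.72662065 -133.18434345  208.79663849]
```

View pics/scene1.png

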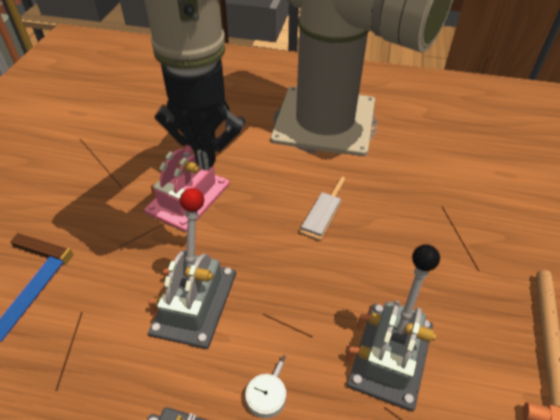

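View pics/wrist1.png

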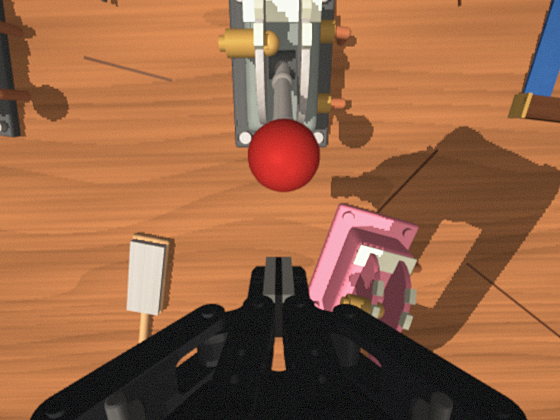

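The wrist view shows the shut fingers at column 280, in line with the red knob at (284,155), and the pink valve's knob is clear of them.

Emit:
apply_moves:
  series:
    - [0,[0.015,-0.002,-0.014],0]
    - [0,[0.03,-0.003,-0.014],0]
    - [0,[0.045,-0.003,-0.012],0]
    - [0,[0.06,-0.003,-0.008],0]
    - [0,[0.075,-0.004,-0.005],0]

```text
time: 2.62
tool_pos: [498.3, -137.9, 206.2]
tcp_rot: [-179.9, 0.3, -1.7]
ft_force: [-4.3, 0.9, 4.3]
finger_gap: -0.2
```

Emit:
apply_moves:
  series:
    - [0,[0.012,0.0,0.0],0]
    - [0,[0.024,0.0,0.0],0]
    - [0,[0.036,-0.001,-0.001],0]
    - [0,[0.048,-0.001,-0.003],0]
    - [0,[0.058,-0.002,-0.005],0]

```text
time: 3.25
tool_pos: [557.5, -140.6, 202.9]
tcp_rot: [-180.0, 0.1, -1.7]
ft_force: [0.7, -0.3, -0.2]
finger_gap: 0.3
```

```bash
python3 - <<'E'
from h import *
for n in ["scene","wrist"]:
    p=optics.snapshot(n);cv2.imwrite(f"pics/{n}2.png",p["color"])
s=sense();print(s["tool_pos"],s["ft_force"])
E
```

```text
[ 557.35168297 -140.41098676  201.87627658] [-0.04937153  0.42143913 -0.01100181]
```

View pics/scene2.png

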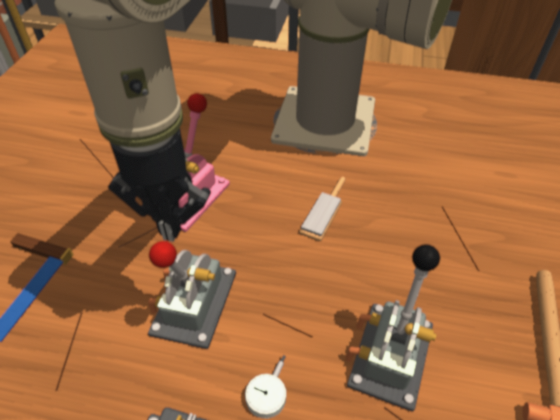

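View pics/wrist2.png

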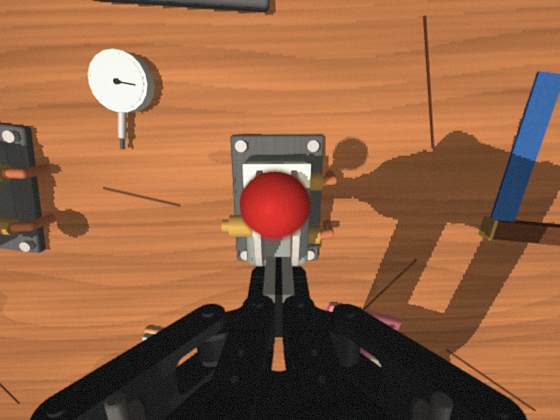

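The lever snapped over: the knob is now at (163,254) in the scene view, clear of the fingertips, and the contact force is zero. I'll back away and up, then measure.

Emit:
apply_moves:
  series:
    - [0,[-0.03,0.001,0.005],0]
    - [0,[-0.07,0.002,0.03],0]
    - [0,[-0.11,0.003,0.07],0]
    - [0,[-0.13,0.003,0.1],0]
    - [0,[-0.13,0.003,0.1],0]

```text
time: 3.98
tool_pos: [427.7, -138.2, 305.7]
tcp_rot: [179.9, -0.2, -1.8]
ft_force: [0.1, 0.5, -1.1]
finger_gap: -0.2
```

```bash
python3 - <<'E'
from h import *
from scipy.optimize import least_squares
obs=[]
for n,c in [("scene",(163,254)),("top",(330,115))]:
    p=optics.snapshot(n);im=p["color"];cv2.imwrite(f"pics/{n}3.png",im)
    hsv=cv2.cvtColor(im,cv2.COLOR_BGR2HSV)
    m=(((hsv[...,0]<6)|(hsv[...,0]>174))&(hsv[...,1]>165)&(hsv[...,2]>40)).astype(np.uint8)
    k,l,st,ce=cv2.connectedComponentsWithStats(m)
    i=min([i for i in range(1,k) if st[i][4]>30],key=lambda i:np.hypot(*(ce[i]-c)))
    print(n,ce[i],st[i])
    obs.append((p,ce[i]))
    for q in ["vise_knob","lift_knob"]:
        for d in spotter.search_frame(p,q):
            w=toworld(p,d["xyz"]);print(n,q,round(d["p"],2),w.round(0),pix(p,w).round(0))
    print("pred",pix(p,[598.8,-139.7,189.2]))
f=lambda w:np.concatenate([pix(p,w)[0]-o for p,o in obs])
s=least_squares(f,[600,-135,190]);print(s.x,s.fun)
s=sense();print(s["time"],s["tool_pos"],s["ft_force"])
E
```

```text
scene [159.7948244  262.17375231] [147 250  26  26 541]
scene vise_knob 0.83 [ 279. -217.  131.] [[190. 136.]]
scene vise_knob 0.77 [ 602. -135.  198.] [[161. 259.]]
scene lift_knob 0.89 [540. 190. 166.] [[415. 279.]]
pred [[159.2356721  261.07418264]]
top [382.55974843 299.01257862] [377 291  13  16 159]
top vise_knob 0.7 [ 259. -212.  194.] [[383. 293.]]
top lift_knob 0.66 [524. 193. 206.] [[171. 163.]]
pred [[335.30702187 124.17116418]]
[ 207.151499   -384.08697225 -403.12611163] [ 6.81764389  0.7500233   7.84103389 -2.73834034]
4.275 [ 427.18368818 -137.1413813   300.39756818] [ 0.56639412  0.02389668 -0.17613351]
```

View pics/scene3.png

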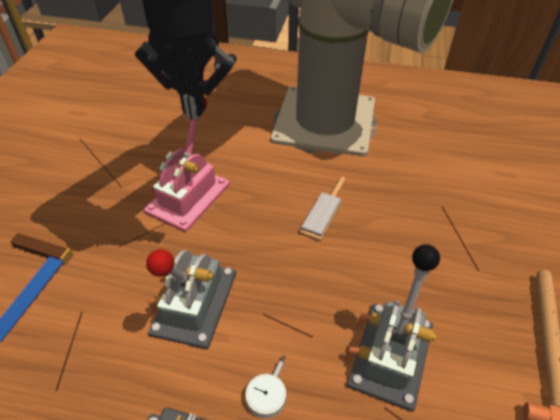

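In the scene view the red knob is at (159.8, 262.2), within about 1.3 px of the predicted notch position (159.2, 261.1). The black knob is still at (426,258), and the gripper is clear.

```bash
python3 -c "
from h import *
print(hand_in())"
```

```text
the job is handed in; nothing more can be done
None
```

The vise is in float: I pushed the red-knobbed lever on the grey valve past its detent with shut fingers, and it dropped into the far notch. I then backed the gripper well clear and handed the job in at about 4.3 s.

- **Notch position:** in the scene camera, the knob sits within about 1.3 px of where the end-stop angle (0.93 rad) should put it. The network's estimate of the knob, (602, -135, 198) mm, is within about 10 mm of the expected (599, -140, 189) mm.
- **Force:** the highest push I read was about 6 N, but I only read it at the end of each move. It was near zero once the lever snapped over.
- **Other lever:** the black-knobbed lift lever stayed at the same pixel, (426, 258).
- **Failed check:** the second view did not confirm the final position. My colour search in the top view picked up the pink valve's knob instead, and the network did not find the red knob there. The arm probably hid it, so the final position rests on the scene camera alone.

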